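# Slide the stage disc home in the microscope's stage base

## Task

Slide the black stage disc across the white stage base, keeping it on the plate, until it slips under the two steel clips and drops into the round pocket. Leave it fully home, lying level and flush with the plate, and let go of it. Leave the vial, the glass dish and the brush around it where they are.

Things in the scene. Friction and masses are not known exactly. Their poses are not given: they have to be found in the camera images.
- disc: loose flat round black plastic disc, 110 mm across and 8 mm thick, 105 to 210 g, too wide to grasp across; origin at the centre of its underside, z up. It starts flat on the white plate, 125 to 167 mm from the pocket's centre on the side away from the clips, and must end in the pocket.
- base: fixed white stage base, a flat plate 360 x 280 mm, its smooth level top 24 mm above the table. Origin at table height straight below the pocket's centre; x points from the open part of the plate towards the clips, z up. The plate reaches from x = -240 to +120 mm and y = -140 to +140 mm.
- clips (a point): point on the plate's top midway between the two fixed steel clips on the pocket's rim (30 degrees either side of base x). Each: a post 24 mm wide, 18 mm high, inner face 58 mm from the pocket's centre, stopping a disc that goes too far; and a tongue 18 mm wide reaching 20 mm inwards over the pocket, underside 14 mm above the plate. The disc goes under the tongues; fingers need not.
- pocket (a point): centre of the floor of the round pocket in the base, axes as the base's: 116 mm across (3 mm of play all round the disc), floor grey and 16 mm above the table, 8 mm below the plate's top, so a disc that is home lies flush with the plate. The disc drops in by its own weight once it is within about 3 mm of centred.
- vial: small capped glass vial, 28 mm across, 62 mm tall, standing on the plate's rear corner beyond the pocket; origin under its centre. Leave alone.
- dish: round glass dish, 90 mm across, 16 mm high, on the table on the base's -y side; origin under its centre. Leave alone.
- brush: brush 170 mm long lying on the table on the base's +y side; origin under its middle. Leave alone.
Things that resemble listed ones, but are neither listed nor needed, are in the scene too. Of the things like the disc, leave any that is red; of the rest the larger one is meant.

How it is judged:
By the outcome, as a careful person would: the job done as asked, in the order asked, and still so for the second after the job is handed in, with the robot touching nothing.
It also fails if it takes over 40 s, if anything falls off the work surface, if the arm or the gripper's body presses on something with over 40 N, if the wrist force passes 120 N, or if a joint passes its speed limit or range.

## Robot

A 7-joint arm with a two-finger parallel gripper is mounted at the origin on the work surface. World frame = base frame: x ahead of the robot, y to its left, z up, the work surface at z = 0. Lengths are in m, angles in rad, forces in N, time in s.
With the tool pointing down it reaches from about 0.35 to 0.9 m from the base axis. Payload 8.1 kg.
Tool frame: the origin (TCP) lies between the finger pads; the fingertips stand 19 mm ahead of it and the grasp point (between the pads) is the TCP; y points along the fingers, x is the direction in which the jaws open and shut, and the axes are right-handed (so a half turn about y gives the same grasp; the last joint's range is limited). The gripper opens to 92 mm and grips with 3 to 60 N. Pads are 19 mm wide; open, the fingers measure 130 mm over their backs; the gripper's body (75 mm by 190 mm) begins 47 mm behind the grasp point.
Start: joints at [1.237, 0.434, 0.025, 1.573, -0.012, 1.134, -0.075], TCP at [0.143, -0.608, 0.246] pointing down, gripper open.
Joint ranges: [-2.62, 2.62], [-0.44, 2.09], [-1.27, 1.32], [0.08, 2.57], [-1.32, 4.46], [0.12, 2], [-2.74, 2.74]. Speed limits (rad/s): [2.22, 2.22, 3.01, 3.01, 3.14, 3.14, 3.14].

## Interface

Orientations are given as a rotation vector (axis times angle).
In Python, from cell import arm gives the robot as it stands.
- The arm moves only by the tool move_arm, never from a script. Its argument "series" is a list of rows, each an object of numbers: "x", "y", "z": the shift along the tool's x, y, z in cm; "rx", "ry", "rz": the turn, a rotation vector about the tool's x, y, z in rad. In form: [{"x": .., "y": .., "z": .., "rx": .., "ry": .., "rz": ..}, ...]. A call has 1 to 12 rows; each row shifts and turns the pose as measured when the row begins, along the tool's axes as they then stand; what a row does not reach is not made up. A row lasts 1/8 s, in which the tool goes at most 62.5 mm and 10.7 degrees, less where a joint would pass 70% of its speed; a pose out of reach is approached as far as the arm can. A call is refused whole if a number of a shift passes 6.25 or a number of a turn 0.188, either way. A call with a gripper value outside its range is refused whole. "jaw" is the finger opening in cm, from 0 to 9.18, set as the call begins (left out, the last holds). The fingers move at their own pace and stop on an object; "newtons" is the grip in N (left out, the last holds). Time passes only in rows, so rows that do not move let the fingers close. It gives the time, the measured TCP pose, the force and the opening at its end, in the units of the state.
- arm.observe(): the state, without advancing time (a new reading comes with each control period).
- arm.get_image(name): name is "scene" or "top"; returns the picture (480x640x3 uint8, blue, green, red); there is no depth.
- arm.camera_params(name): a dict with "K" (3x3 intrinsics, pixels), "R" (3x3) and "t" (3): a world point X has camera coordinates R X + t. Camera axes: x right, y down, z forward; pixel columns grow to the right and rows downward; lengths in m; the calibration is good to about 2 mm. A picture is of the moment at which its call begins. camera_params takes no time and is no camera call.
- arm.sign_off(): hands the job in, once; it reports no verdict.
The state is a dict: "clock": time; "joints": joint angles; "dq": joint speeds; "joint_efforts": joint torques, N m; "position": TCP position; "ee_rot": TCP orientation; "force": force on the tool from outside, world axes, zero at the start; "ft_torque": the same for the moment, N m; "width": opening from 0.0 (shut) to 1.0 (fully open).
Only numpy, scipy, OpenCV 4.12 (cv2) and the standard library are available. Lean on these libraries where they do the work, as an engineer would, in place of code of your own. Each camera call takes 0.05 s, during which the arm holds its last target.

## Working session

There is one attempt and no reset: what is moved stays moved. The work goes in short steps, Python scripts to look and compute and a tool call to move; the robot and the scene stay as the last step left them, time stands still between calls to the robot, and variables do not carry over. Pictures are saved under pics/ and viewed, and the job is handed in when it is done.

Besides the shell and the picture viewer there is one more tool, called by a JSON object that holds its "name" and its "arguments". move_arm: Moves the arm, as the interface text tells. Its arguments: {"type":"object","properties":{"series":{"type":"array","items":{"type":"object","properties":{"x":{"type":"number"},"y":{"type":"number"},"z":{"type":"number"},"rx":{"type":"number"},"ry":{"type":"number"},"rz":{"type":"number"}}}},"jaw":{"type":"number"},"newtons":{"type":"number"}},"required":["series"]}

```bash
mkdir -p pics; ls; python3 - <<'E'
from cell import arm
import cv2
for n in("scene","top"):
    cv2.imwrite(f"pics/{n}0.png",arm.get_image(n)); p=arm.camera_params(n); print(n,p)
print(arm.observe())
E
```

```text
pics
scene {'K': array([[468.53297294,   0.        , 320.85651047],
       [  0.        , 468.53297294, 230.59394301],
       [  0.        ,   0.        ,   1.        ]]), 'R': array([[-0.42500864,  0.90518743, -0.00183741],
       [ 0.48937281,  0.22806446, -0.84172493],
       [-0.76149977, -0.35863955, -0.53990348]]), 't': array([ 0.32583848, -0.25091323,  1.32114642])}
top {'K': array([[449.87346213,   0.        , 316.00960995],
       [  0.        , 449.87346213, 239.90335828],
       [  0.        ,   0.        ,   1.        ]]), 'R': array([[ 0.00613771, -0.99991858, -0.01118733],
       [-0.99396044, -0.00487456, -0.10963071],
       [ 0.10956725,  0.01179264, -0.99390943]]), 't': array([-0.02931203,  0.63279466,  0.83814576])}
{'clock': 0.1, 'joints': array([ 1.23739859,  0.43517405,  0.02494824,  1.57399636, -0.01161145,
        1.13399077, -0.07509878]), 'dq': array([ 1.27136352e-03,  2.47353625e-04,  2.32519525e-03, -3.33281012e-03,
        3.03835103e-05,  2.26080970e-03, -2.20607230e-03]), 'joint_efforts': array([ 4.85225275e-03, -6.69124174e+01,  9.89116542e-01, -3.15144467e+01,
       -6.04035635e-02,  3.74374248e-02,  9.67531787e-05]), 'position': array([ 0.14284266, -0.60801953,  0.24501401]), 'ee_rot': array([-1.30872896,  1.03841037, -1.03643853]), 'force': array([-0.0956274 ,  1.26069938, -0.6564332 ]), 'ft_torque': array([0.00433284, 0.02797558, 0.01334763]), 'width': 1.0006228471218774}
```

View pics/scene0.png

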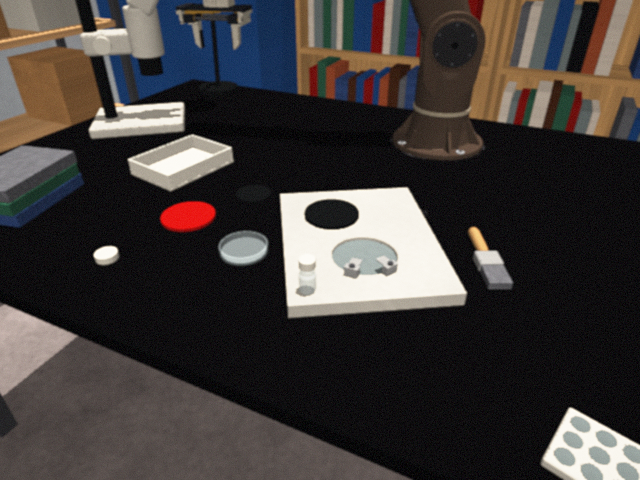

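View pics/top0.png

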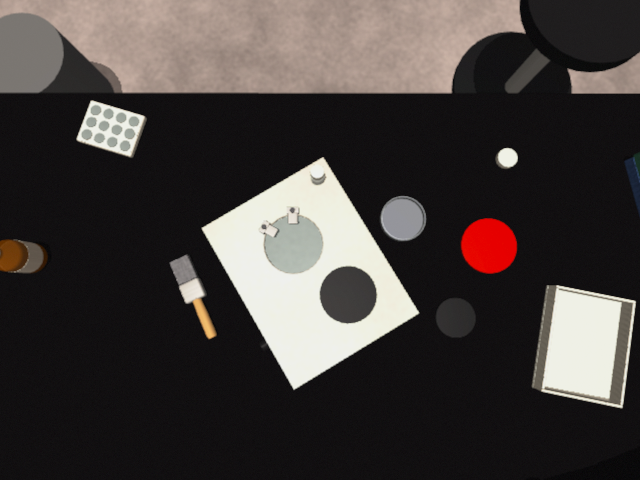

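```bash
python3 - <<'E'
from cell import arm
from scipy.spatial.transform import Rotation as R
print(R.from_rotvec(arm.observe()['ee_rot']).as_matrix().round(3))
E
```

```text
[[ 0.229 -0.     0.973]
 [-0.973  0.001  0.229]
 [-0.001 -1.    -0.   ]]
```

The top view shows the black disc on the plate at about (348,294) and the grey pocket at (293,244). The clips are at (269,229) and (293,214), and the vial is at (317,173). The dish, red disc and small dark disc lie to the right, with the brush on the left. Next I'll measure these.

```bash
cat > h.py <<'E'
from cell import arm
import cv2, numpy as np
from scipy.spatial.transform import Rotation as Rot
def ray(n,uv,z):
    p=arm.camera_params(n);K,R,t=p['K'],p['R'],p['t']
    uv=np.atleast_2d(np.asarray(uv,float))
    d=(R.T@np.linalg.inv(K)@np.c_[uv,np.ones(len(uv))].T).T
    c=-R.T@t
    return c+d*((z-c[2])/d[:,2])[:,None]
def circ(P):
    A=np.c_[2*P[:,:2],np.ones(len(P))];s=np.linalg.lstsq(A,(P[:,:2]**2).sum(1),rcond=None)[0]
    return s[:2],np.sqrt(s[2]+s[0]**2+s[1]**2)
def plate_mask(n,img):
    hsv=cv2.cvtColor(img,cv2.COLOR_BGR2HSV)
    m=((hsv[...,2]>100)&(hsv[...,1]<70)).astype(np.uint8)
    k,l,st,ce=cv2.connectedComponentsWithStats(m)
    c=(293,270) if n=='top' else (300,235)
    return (l==l[c[1],c[0]]).astype(np.uint8)
def disc(n,img,guess,z=0.032):
    g=cv2.cvtColor(img,cv2.COLOR_BGR2GRAY)
    m=(g<90).astype(np.uint8)
    cs,_=cv2.findContours(m,cv2.RETR_LIST,cv2.CHAIN_APPROX_NONE)
    out=[]
    for c in cs:
        a=cv2.contourArea(c)
        if 300<a<6000 and cv2.pointPolygonTest(c,guess,False)>=0:
            out.append((circ(ray(n,c[:,0],z)),a))
    return out
E
python3 - <<'E'
from h import *
img=cv2.imread('pics/top0.png'); sc=cv2.imread('pics/scene0.png')
print('disc top',disc('top',img,(348,294)),'scene',disc('scene',sc,(331,214)))
m=plate_mask('top',img); cs,_=cv2.findContours(m,cv2.RETR_EXTERNAL,cv2.CHAIN_APPROX_NONE)
c=max(cs,key=cv2.contourArea); q=cv2.approxPolyDP(c,12,True)[:,0]; print(q)
r=cv2.minAreaRect(c); b=cv2.boxPoints(r)
P=ray('top',b,.024); print(b,P.round(4)); print([np.linalg.norm(P[i]-P[(i+1)%4]).round(4) for i in range(4)])
g=cv2.cvtColor(img,cv2.COLOR_BGR2GRAY)
print(g[244,240:350:4]); print(img[244,293],img[270,293])
gs=cv2.cvtColor(sc,cv2.COLOR_BGR2GRAY)
print(sc[250,365],sc[225,300])
E
```

```text
disc top [((array([ 0.52884376, -0.08743645]), np.float64(0.05251480187525724)), 2370.5)] scene [((array([ 0.53737293, -0.08502393]), np.float64(0.05412953352670657)), 1191.5)]
[[323 157]
 [202 227]
 [293 389]
 [418 313]]
[[197.44118 229.73532]
 [323.7647  153.94121]
 [419.7647  313.9412 ]
 [293.44116 389.7353 ]] [[ 0.6532  0.2086  0.024 ]
 [ 0.8077 -0.0402  0.024 ]
 [ 0.4918 -0.2262  0.024 ]
 [ 0.3482  0.0153  0.024 ]]
[np.float64(0.2928), np.float64(0.3666), np.float64(0.281), np.float64(0.361)]
[239 239 239 239 240 239 159 175 177 176 179 179 180 179 179 179 180 180
 180 181 180 237 239 238 239 238 238 239]
[174 182 175] [180 189 181]
[182 186 174] [232 242 246]
```

```bash
cat >> h.py <<'E'
def quad(n,img,z=.024):
    m=plate_mask(n,img); cs,_=cv2.findContours(m,cv2.RETR_EXTERNAL,cv2.CHAIN_APPROX_NONE)
    c=max(cs,key=cv2.contourArea); q=cv2.approxPolyDP(c,12,True)[:,0].astype(float)
    L=[];pts=c[:,0].astype(float)
    for i in range(len(q)):
        a,b=q[i],q[(i+1)%len(q)];d=(b-a);n_=np.linalg.norm(d);d/=n_
        s=(pts-a)@d;e=abs((pts-a)@np.array([-d[1],d[0]]))
        k=pts[(s>.15*n_)&(s<.85*n_)&(e<3)]
        v=cv2.fitLine(k.astype(np.float32),cv2.DIST_HUBER,0,.01,.01).ravel()
        L.append(np.cross([v[2],v[3],1],[v[2]+v[0],v[3]+v[1],1]))
    C=[np.cross(L[i-1],L[i]) for i in range(len(q))]
    C=np.array([x[:2]/x[2] for x in C])
    return C,ray(n,C,z)
E
python3 - <<'E'
from h import *
img=cv2.imread('pics/top0.png'); sc=cv2.imread('pics/scene0.png')
C,P=quad('top',img); print(C.round(1),P.round(4)); print([np.linalg.norm(P[i]-P[(i+1)%4]).round(4) for i in range(4)])
for n,im,g in(('top',img,(293,250)),('scene',sc,(365,255))):
    gr=cv2.cvtColor(im,cv2.COLOR_BGR2GRAY)
    m=((gr<208)&(gr>100)).astype(np.uint8)
    k,l,st,ce=cv2.connectedComponentsWithStats(m,connectivity=4)
    i=l[g[1],g[0]]; print(n,st[i],ce[i])
    cs,_=cv2.findContours((l==i).astype(np.uint8),cv2.RETR_EXTERNAL,cv2.CHAIN_APPROX_NONE)
    h=cv2.convexHull(max(cs,key=cv2.contourArea))[:,0]
    for z in(.016,.024): print(z,circ(ray(n,h,z)))
E
python3 - <<'E'
import cv2
im=cv2.imread('pics/top0.png')[140:400,190:430];cv2.imwrite('pics/crop0.png',cv2.resize(im,None,fx=2.3,fy=2.3,interpolation=2))
E
```

```text
[[322.7 156.7]
 [201.2 227.7]
 [293.4 389.3]
 [418.7 312.8]] [[ 0.8019 -0.0381  0.024 ]
 [ 0.6572  0.2013  0.024 ]
 [ 0.349   0.0154  0.024 ]
 [ 0.4939 -0.2242  0.024 ]]
[np.float64(0.2797), np.float64(0.3599), np.float64(0.28), np.float64(0.3599)]
top [ 261  208   62   66 2698] [293.09303188 244.04892513]
0.016 (array([0.63408333, 0.02309377]), np.float64(0.06314888313520478))
0.024 (array([0.6332097 , 0.02255926]), np.float64(0.06257874589922141))
scene [ 332  237   66   42 1939] [364.30789067 256.47086127]
0.016 (array([0.62624648, 0.0197413 ]), np.float64(0.0625116987513525))
0.024 (array([0.63678427, 0.02329763]), np.float64(0.06148415912314889))
```

View pics/crop0.png

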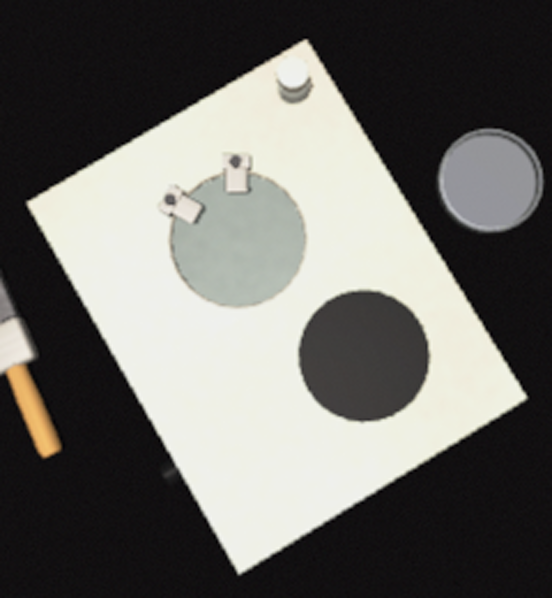

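```bash
cat >> h.py <<'E'
import json
C0,P0=None,None
def base():
    b=json.load(open('base.json')); return np.array(b['o']),np.array(b['ex']),np.array(b['ey'])
def tob(p):
    o,ex,ey=base(); d=np.atleast_2d(p)[:,:2]-o; return np.c_[d@ex,d@ey]*1000
def proj(n,X):
    p=arm.camera_params(n); c=p['R']@np.asarray(X)+p['t']; q=p['K']@c; return q[:2]/q[2]
E
python3 - <<'E'
from h import *
img=cv2.imread('pics/top0.png'); sc=cv2.imread('pics/scene0.png')
C,P=quad('top',img);P=P[:,:2]
a=(P[2]+P[3])/2;b=(P[0]+P[1])/2
ex=(b-a)/np.linalg.norm(b-a);ey=np.array([-ex[1],ex[0]]);o=a+ex*.24
print(o,ex,np.degrees(np.arctan2(ex[1],ex[0])), 'knob x,y check', ey@(P[1]-P[0]))
json.dump(dict(o=o.tolist(),ex=ex.tolist(),ey=ey.tolist()),open('base.json','w'))
print('disc',tob(disc('top',img,(348,294))[0][0][0]))
# pocket rim: grey hull points on the clip-free half
gr=cv2.cvtColor(img,cv2.COLOR_BGR2GRAY); m=((gr<208)&(gr>100)).astype(np.uint8)
k,l,st,ce=cv2.connectedComponentsWithStats(m,connectivity=4)
cs,_=cv2.findContours((l==l[250,293]).astype(np.uint8),cv2.RETR_EXTERNAL,cv2.CHAIN_APPROX_NONE)
W=ray('top',max(cs,key=cv2.contourArea)[:,0],.024); B=tob(W); k=B[:,0]<15
c,r=circ(B[k]); print('pocket in base frame (mm)',c,r)
for px in((140,120),(215,87),(62,180)): print('scene ground',px,ray('scene',px,0).round(3))
print('vial', tob(ray('top',(317,180),.024)))
print('gripper scene px',proj('scene',[.143,-.608,.245]),proj('top',[.143,-.608,.245]))
Tt=o+ex*-.195+ey*-.041; print('target',Tt)
E
```

```text
[0.62688901 0.01964216] [0.8559593 0.5170432] 31.13412334421194 knob x,y check 0.27974883227015795
disc [[-139.28701215  -40.96129407]]
pocket in base frame (mm) [0.21999757 0.01877637] 57.65504277273427
scene ground (140, 120) [[ 0.215 -0.889  0.   ]]
scene ground (215, 87) [[-0.189 -0.894  0.   ]]
scene ground (62, 180) [[ 0.617 -0.755  0.   ]]
vial [[  84.92855617 -105.70734336]]
gripper scene px [217.71586635  40.79578479] [746.22075198 588.05705516]
target [ 0.48117572 -0.1162756 ]
```

The base frame fits well. The plate measures 360 x 280 mm, the pocket rim centres at (0.2, 0.0) mm with radius 57.7, and the disc is at base (-139, -41), 145 mm from the pocket. I'll use the fully open fingers as a two-point cradle behind the disc, aligned with base x.

{"name": "move_arm", "arguments": {"series": [{"ry":-0.156},{"ry":-0.156},{"z":5,"x":-2.2},{"z":5,"x":-2.2},{"z":5,"x":-2.2},{"z":5,"x":-2.2},{"z":5,"x":-2.2},{"z":5,"x":-2.2},{"z":5,"x":-2.2},{"z":5,"x":-2.2},{"z":5,"x":-2.2},{}], "jaw": 9.18}}

```text
invalid input
```

```bash
cat >> h.py <<'E'
def st(tx=None,ty=None,tz=None):
    s=arm.observe(); p=s['position'];M=Rot.from_rotvec(s['ee_rot']).as_matrix()
    b=tob(p)[0]; print('clock',s['clock'],'p',p.round(4),'base mm',b.round(1),'z',round(p[2]*1000,1),'F',s['force'].round(1),'w',round(s['width'],3))
    o,ex,ey=base()
    print('yaw tool z deg',np.degrees(np.arctan2(M[1,2],M[0,2])).round(2),'base',np.degrees(np.arctan2(ex[1],ex[0])).round(2),'down',M[:,1].round(3))
    if tx is not None:
        d=np.r_[ex*tx/1000+ey*ty/1000+o-p[:2],tz/1000-p[2]]
        print('shift cm tool xyz',(M.T@d*100).round(2))
E
python3 -c "
from h import *
st(-197,-41,100)"
```

```text
clock 0.1 p [ 0.1428 -0.608   0.245 ] base mm [-738.9 -287. ] z 245.0 F [-0.1  1.3 -0.7] w 1.001
yaw tool z deg 13.22 base 31.13 down [-0.     0.001 -1.   ]
shift cm tool xyz [-40.05  14.55  43.99]
```

{"name": "move_arm", "arguments": {"series": [{"x":0,"y":0,"z":0,"rx":0,"ry":-0.156,"rz":0},{"x":0,"y":0,"z":0,"rx":0,"ry":-0.156,"rz":0},{"x":-2.2,"y":0,"z":5,"rx":0,"ry":0,"rz":0},{"x":-2.2,"y":0,"z":5,"rx":0,"ry":0,"rz":0},{"x":-2.2,"y":0,"z":5,"rx":0,"ry":0,"rz":0},{"x":-2.2,"y":0,"z":5,"rx":0,"ry":0,"rz":0},{"x":-2.2,"y":0,"z":5,"rx":0,"ry":0,"rz":0},{"x":-2.2,"y":0,"z":5,"rx":0,"ry":0,"rz":0},{"x":-2.2,"y":0,"z":5,"rx":0,"ry":0,"rz":0},{"x":-2.2,"y":0,"z":5,"rx":0,"ry":0,"rz":0},{"x":-2.2,"y":0,"z":5,"rx":0,"ry":0,"rz":0},{"x":0,"y":0,"z":0,"rx":0,"ry":0,"rz":0}]}}

```text
clock: 1.6
position: [0.4282, -0.1893, 0.2421]
ee_rot: [-1.418, 0.798, -0.788]
force: [0.0, -1.0, 0.4]
width: 1.0
```

```bash
python3 -c "
from h import *
st(-197,-41,100)"
```

```text
clock 1.6 p [ 0.4282 -0.1893  0.2421] base mm [-278.1  -76.1] z 242.1 F [ 0.  -1.   0.4] w 1.0
yaw tool z deg 31.64 base 31.13 down [-0.003  0.006 -1.   ]
shift cm tool xyz [-3.35 14.23  8.14]
```

{"name": "move_arm", "arguments": {"series": [{"x":-1.1,"y":2.5,"z":2.7,"rx":0,"ry":0.009,"rz":0},{"x":-1.1,"y":2.5,"z":2.7,"rx":0,"ry":0,"rz":0},{"x":-1.1,"y":2.5,"z":2.7,"rx":0,"ry":0,"rz":0},{"x":0,"y":3,"z":0,"rx":0,"ry":0,"rz":0},{"x":0,"y":3,"z":0,"rx":0,"ry":0,"rz":0},{"x":0,"y":0,"z":0,"rx":0,"ry":0,"rz":0}]}}

```text
clock: 2.35
position: [0.4794, -0.121, 0.1028]
ee_rot: [-1.417, 0.809, -0.799]
force: [-0.4, 0.8, 0.6]
width: 0.998
```

```bash
python3 -c "
from h import *
st(-197,-41,46)
for n in('top','scene'): cv2.imwrite('pics/%s1.png'%n,arm.get_image(n))"
```

```text
clock 2.35 p [ 0.4794 -0.121   0.1028] base mm [-199.   -44.2] z 102.8 F [-0.4  0.8  0.6] w 0.998
yaw tool z deg 30.88 base 31.13 down [-0.005  0.003 -1.   ]
shift cm tool xyz [-0.28  5.68  0.21]
```

View pics/scene1.png

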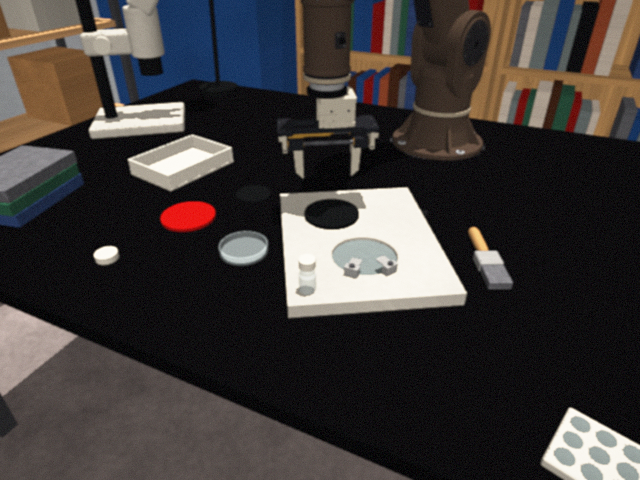

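View pics/top1.png

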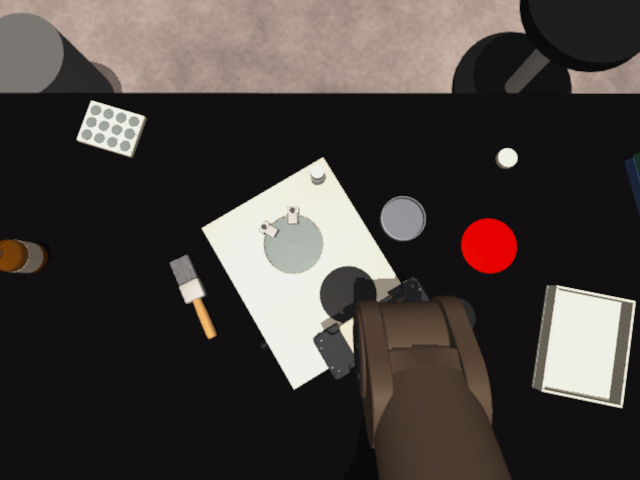

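The scene view shows the open gripper behind the disc, with fingers at about (297,160) and (355,160). The top view shows the fingers clear of the disc's rear edge. I'll lower it now.

{"name": "move_arm", "arguments": {"series": [{"x":-0.3,"y":2,"z":0,"rx":0,"ry":0,"rz":0},{"x":0,"y":2,"z":0,"rx":0,"ry":0,"rz":0},{"x":0,"y":1,"z":0,"rx":0,"ry":0,"rz":0},{"x":0,"y":0,"z":0,"rx":0,"ry":0,"rz":0}]}}

```text
clock: 2.95
position: [0.4833, -0.1211, 0.0594]
ee_rot: [-1.413, 0.8, -0.812]
force: [-0.2, 0.1, -0.3]
width: 0.999
```

```bash
python3 -c "
from h import *
st(-190,-41,46)
cv2.imwrite('pics/scene2.png',cv2.resize(arm.get_image('scene')[100:320,220:480],None,fx=2.5,fy=2.5))"
```

```text
clock 2.95 p [ 0.4833 -0.1211  0.0594] base mm [-195.7  -46.2] z 59.4 F [-0.2  0.1 -0.3] w 0.999
yaw tool z deg 30.68 base 31.13 down [ 0.008 -0.    -1.   ]
shift cm tool xyz [-0.53  1.34  0.56]
```

View pics/scene2.png

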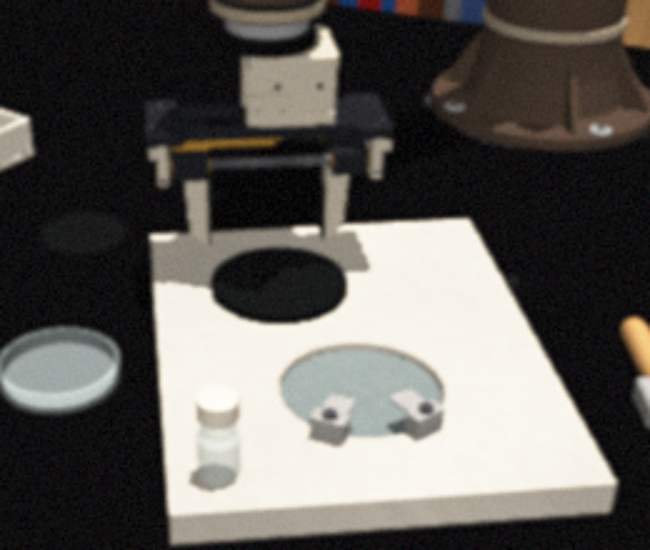

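The fingers hang behind the disc on its centreline, over the plate. The moves show a few mm of error, so I'll correct from measurements at each step.

{"name": "move_arm", "arguments": {"series": [{"x":-0.5,"y":0.8,"z":0,"rx":0,"ry":-0.008,"rz":0},{"x":0,"y":0.3,"z":0,"rx":0,"ry":0,"rz":0},{"x":0,"y":0,"z":0,"rx":0,"ry":0,"rz":0}]}}

```text
clock: 3.38
position: [0.4818, -0.1167, 0.0494]
ee_rot: [-1.414, 0.791, -0.807]
force: [0.1, 0.4, 0.4]
width: 0.999
```

```bash
python3 -c "
from h import *
st(-179,-41,46)"
```

```text
clock 3.375 p [ 0.4818 -0.1167  0.0494] base mm [-194.6  -41.7] z 49.4 F [0.1 0.4 0.4] w 0.999
yaw tool z deg 31.18 base 31.13 down [ 0.011 -0.001 -1.   ]
shift cm tool xyz [-0.07  0.36  1.56]
```

```bash
cat >> h.py <<'E'
def fix():
    M=Rot.from_rotvec(arm.observe()['ee_rot']).as_matrix();o,ex,ey=base()
    D=np.c_[np.r_[-ey,0],[0,0,-1],np.r_[ex,0]]
    print('turn fix tool',Rot.from_matrix(M.T@D).as_rotvec().round(4))
E
python3 -c "
from h import *
fix()"
```

```text
turn fix tool [-0.0085  0.0008  0.0065]
```

{"name": "move_arm", "arguments": {"series": [{"x":-0.1,"y":0.2,"z":0.6,"rx":-0.009,"ry":0,"rz":0.007},{"x":0,"y":0.1,"z":0.6,"rx":0,"ry":0,"rz":0},{"x":0,"y":0,"z":0,"rx":0,"ry":0,"rz":0}]}}

```text
clock: 3.75
position: [0.4929, -0.1089, 0.0465]
ee_rot: [-1.419, 0.8, -0.799]
force: [-1.1, -0.3, -0.7]
width: 1.0
```

```bash
python3 -c "
from h import *
st(-150,-37,46.5);fix()
print(disc('top',arm.get_image('top'),(348,294)))
cv2.imwrite('pics/scene3.png',cv2.resize(arm.get_image('scene')[100:320,220:480],None,fx=2.5,fy=2.5))"
```

```text
clock 3.75 p [ 0.4929 -0.1089  0.0465] base mm [-181.1  -40.8] z 46.5 F [-1.1 -0.3 -0.7] w 1.0
yaw tool z deg 31.19 base 31.13 down [-0.001  0.    -1.   ]
shift cm tool xyz [-0.37 -0.    3.12]
turn fix tool [ 0.0005  0.0009 -0.0008]
[]
```

View pics/scene3.png

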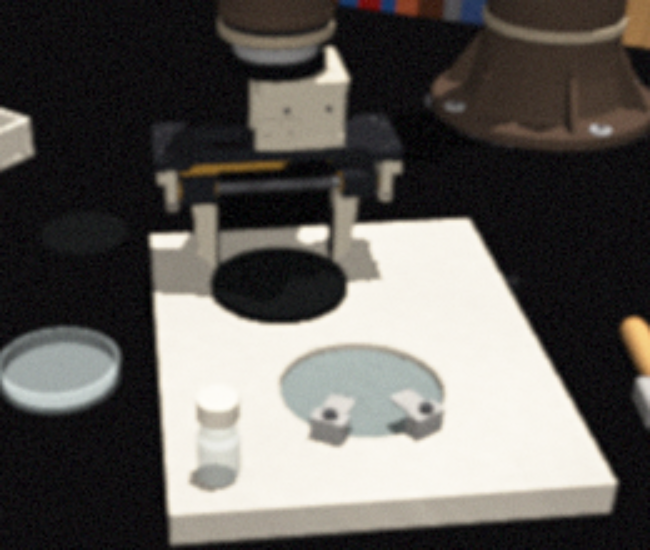

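The fingers now touch the disc's rear edge symmetrically, with 1 N of force. I'll push toward the pocket along the disc-to-pocket line.

{"name": "move_arm", "arguments": {"series": [{"x":-0.1,"y":0,"z":0.4,"rx":0,"ry":0,"rz":0},{"x":-0.22,"y":0,"z":0.8,"rx":0,"ry":0,"rz":0},{"x":-0.22,"y":0,"z":0.8,"rx":0,"ry":0,"rz":0},{"x":-0.22,"y":0,"z":0.8,"rx":0,"ry":0,"rz":0},{"x":-0.22,"y":0,"z":0.8,"rx":0,"ry":0,"rz":0}]}}

```text
clock: 4.47
position: [0.5191, -0.0811, 0.0464]
ee_rot: [-1.42, 0.802, -0.799]
force: [-0.9, -0.5, 0.5]
width: 0.999
```

```bash
python3 -c "
from h import *
st(-60,0,46.5);fix()
for n in('top','scene'): cv2.imwrite('pics/%s4.png'%n,cv2.resize(arm.get_image(n)[100:400,190:490],None,fx=2,fy=2))"
```

```text
clock 4.475 p [ 0.5191 -0.0811  0.0464] base mm [-144.4  -30.4] z 46.4 F [-0.9 -0.5  0.5] w 0.999
yaw tool z deg 31.1 base 31.13 down [-0.002 -0.    -1.   ]
shift cm tool xyz [-3.05 -0.02  8.43]
turn fix tool [ 0.0019 -0.0006 -0.001 ]
```

View pics/scene4.png

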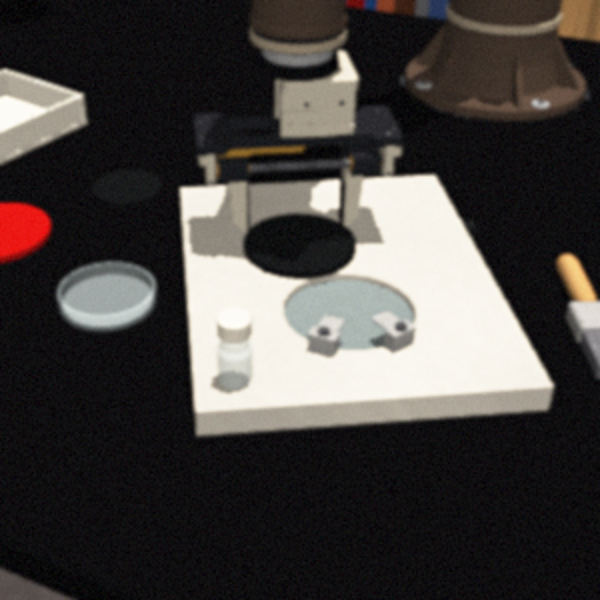

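View pics/top4.png

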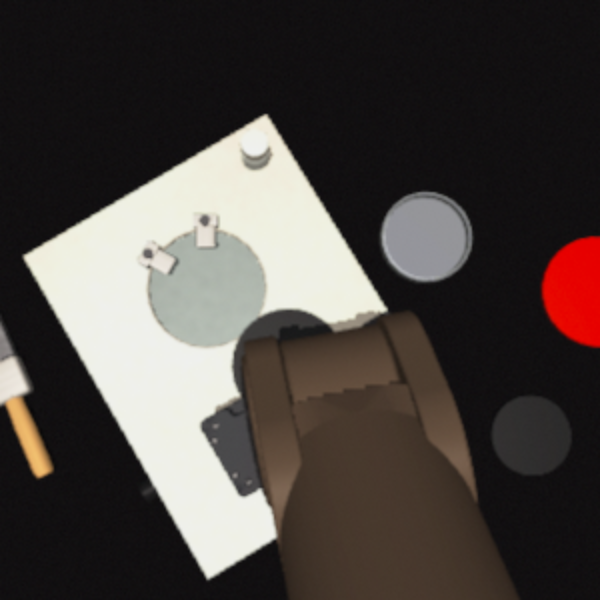

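The disc is riding squarely in front of the fingers toward the pocket. I'll continue the push.

{"name": "move_arm", "arguments": {"series": [{"x":-0.33,"y":0,"z":0.85,"rx":0,"ry":0,"rz":0},{"x":-0.33,"y":0,"z":0.85,"rx":0,"ry":0,"rz":0},{"x":-0.33,"y":0,"z":0.85,"rx":0,"ry":0,"rz":0},{"x":-0.33,"y":0,"z":0.85,"rx":0,"ry":0,"rz":0},{"x":-0.33,"y":0,"z":0.85,"rx":0,"ry":0,"rz":0},{"x":-0.33,"y":0,"z":0.85,"rx":0,"ry":0,"rz":0},{"x":-0.33,"y":0,"z":0.85,"rx":0,"ry":0,"rz":0},{"x":-0.33,"y":0,"z":0.85,"rx":0,"ry":0,"rz":0}]}}

```text
clock: 5.58
position: [0.5666, -0.0192, 0.0463]
ee_rot: [-1.419, 0.802, -0.799]
force: [-0.8, -0.5, -0.3]
width: 0.998
```

```bash
python3 -c "
from h import *
st(-60,0,46.5);fix()
for n in('top','scene'):
  im=arm.get_image(n); cv2.imwrite('pics/%s5raw.png'%n,im); cv2.imwrite('pics/%s5.png'%n,cv2.resize(im[130:330,220:460],None,fx=3,fy=3))"
```

```text
clock 5.575 p [ 0.5666 -0.0192  0.0463] base mm [-71.7  -2.1] z 46.3 F [-0.8 -0.5 -0.3] w 0.998
yaw tool z deg 31.13 base 31.13 down [-0.002 -0.    -1.   ]
shift cm tool xyz [-0.21 -0.02  1.17]
turn fix tool [ 0.0017 -0.0001 -0.001 ]
```

View pics/scene5.png

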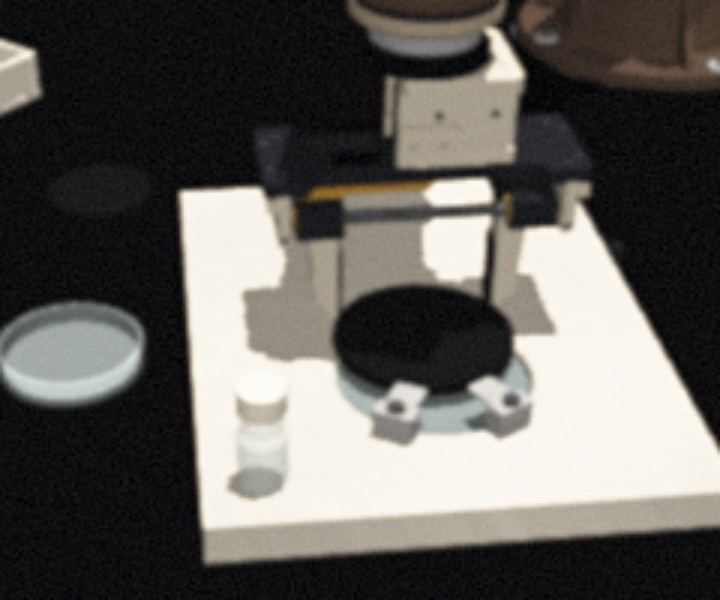

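View pics/top5.png

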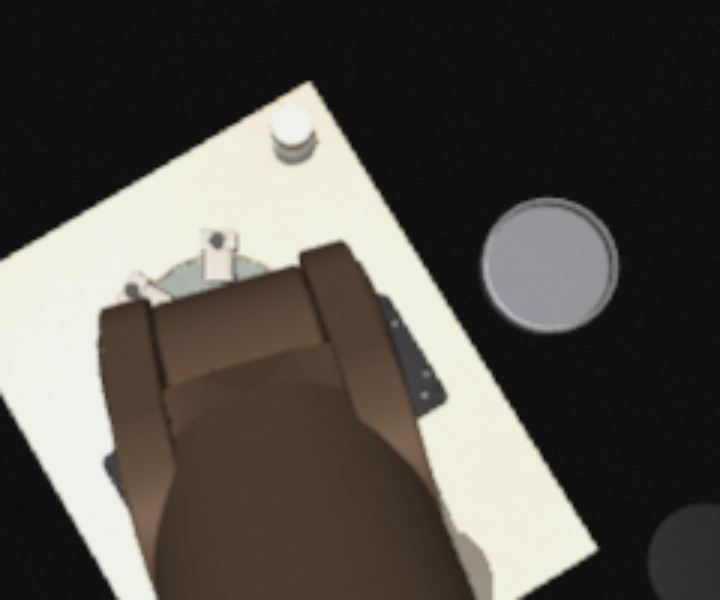

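The disc is straight ahead of the fingers, about 30 mm short of the pocket and just reaching the clips. I'll measure its position in the scene view, using the bias seen in the first picture.

```bash
cat >> h.py <<'E'
def dscene(im,seed):
    g=cv2.cvtColor(im,cv2.COLOR_BGR2GRAY); m=(g<60).astype(np.uint8)
    m=cv2.morphologyEx(m,cv2.MORPH_OPEN,np.ones((5,5),np.uint8))
    k,l,s,ce=cv2.connectedComponentsWithStats(m); i=l[seed[1],seed[0]]; print('blob',s[i])
    cs,_=cv2.findContours((l==i).astype(np.uint8),cv2.RETR_EXTERNAL,cv2.CHAIN_APPROX_NONE)
    h=cv2.convexHull(max(cs,key=cv2.contourArea))
    (c,r)=circ(ray('scene',cv2.convexHull(h)[:,0],.032)); return tob(c)[0],r
E
python3 -c "
from h import *
a=dscene(cv2.imread('pics/scene0.png'),(331,214)); b=dscene(cv2.imread('pics/scene5raw.png'),(355,235))
print(a,b,'disc now',b[0]-a[0]+np.array([-139.3,-41]))
im=cv2.imread('pics/scene5raw.png'); print(proj('scene',[*(.62688901,.01964216),.032]))
"
```

```text
blob [ 306  200   52   29 1212]
blob [ 332  225   58   37 1670]
(array([-130.66801634,  -43.50586851]), np.float64(0.05405345506168305)) (array([-24.70756741,  -3.09029575]), np.float64(0.0564585110107424)) disc now [-33.33955107  -0.58442724]
[364.9546705  249.69874141]
```

{"name": "move_arm", "arguments": {"series": [{"x":-0.1,"y":0,"z":0.6,"rx":0,"ry":0,"rz":0},{"x":-0.05,"y":0,"z":0.6,"rx":0,"ry":0,"rz":0},{"x":0,"y":0,"z":0.6,"rx":0,"ry":0,"rz":0},{"x":0,"y":0,"z":0.6,"rx":0,"ry":0,"rz":0},{"x":0,"y":0,"z":0,"rx":0,"ry":0,"rz":0}]}}

```text
clock: 6.3
position: [0.5881, -0.0042, 0.0463]
ee_rot: [-1.419, 0.801, -0.799]
force: [0.1, -0.8, -0.1]
width: 0.995
```

```bash
python3 -c "
from h import *
st(-40,-0.5,46.5);fix()
im=arm.get_image('scene'); cv2.imwrite('pics/scene6raw.png',im); cv2.imwrite('pics/scene6.png',cv2.resize(im[170:300,290:450],None,fx=4.5,fy=4.5))
a=dscene(cv2.imread('pics/scene0.png'),(331,214)); b=dscene(im,(360,240))
print(a,b,'disc now',b[0]-a[0]+np.array([-139.3,-41]))
"
```

```text
clock 6.3 p [ 0.5881 -0.0042  0.0463] base mm [-45.5  -0.3] z 46.3 F [ 0.1 -0.8 -0.1] w 0.995
yaw tool z deg 31.17 base 31.13 down [-0.001  0.001 -1.   ]
shift cm tool xyz [ 0.02 -0.02  0.55]
turn fix tool [ 0.0009  0.0005 -0.0012]
blob [ 306  200   52   29 1212]
blob [ 334  231   60   42 1683]
(array([-130.66801634,  -43.50586851]), np.float64(0.05405345506168305)) (array([ 1.10899531, -2.25891113]), np.float64(0.05942930965219939)) disc now [-7.52298835  0.24695738]
```

View pics/scene6.png

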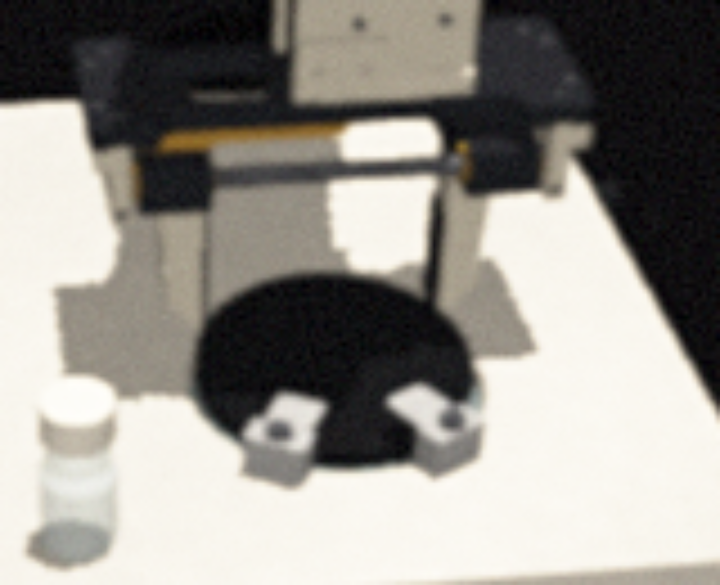

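The disc is under both tongues, about 6 mm short and centred sideways. I'll finish with small pushes.

{"name": "move_arm", "arguments": {"series": [{"x":0,"y":0,"z":0.2,"rx":0,"ry":0,"rz":0},{"x":0,"y":0,"z":0.2,"rx":0,"ry":0,"rz":0},{"x":0,"y":0,"z":0,"rx":0,"ry":0,"rz":0}]}}

```text
clock: 6.72
position: [0.5911, -0.0025, 0.0462]
ee_rot: [-1.419, 0.802, -0.799]
force: [0.3, 0.1, 0.4]
width: 1.0
```

```bash
python3 -c "
from h import *
st(-40,-0.5,46.5);fix()
im=arm.get_image('scene'); cv2.imwrite('pics/scene7raw.png',im); cv2.imwrite('pics/scene7.png',cv2.resize(im[170:300,290:450],None,fx=4.5,fy=4.5))
"
```

```text
clock 6.725 p [ 0.5911 -0.0025  0.0462] base mm [-42.1  -0.5] z 46.2 F [0.3 0.1 0.4] w 1.0
yaw tool z deg 31.14 base 31.13 down [-0.002  0.    -1.   ]
shift cm tool xyz [ 0.   -0.03  0.21]
turn fix tool [ 0.0016  0.     -0.0012]
```

View pics/scene7.png

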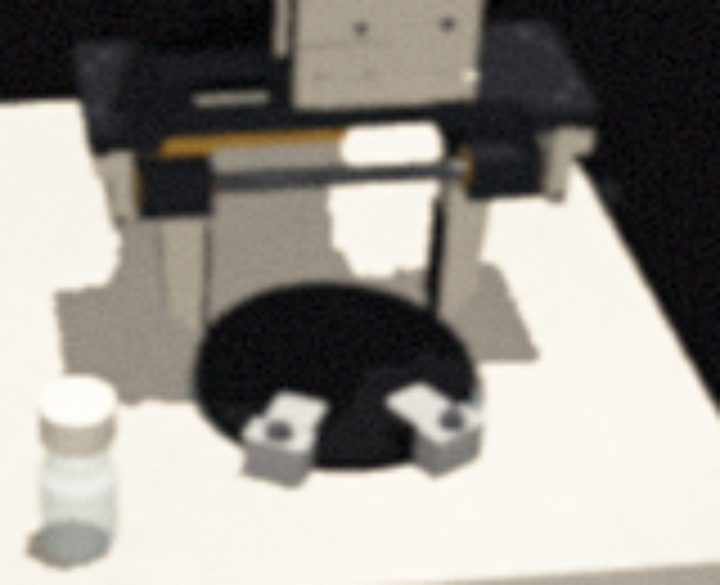

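```bash
cat >> h.py <<'E'
def pred(cx,cy,z):
    o,ex,ey=base(); t=np.linspace(0,2*np.pi,361)
    W=[np.r_[o+ex*(cx+55*np.cos(a))/1e3+ey*(cy+55*np.sin(a))/1e3,z] for a in t]
    q=np.array([proj('scene',w) for w in W]); return np.r_[q.min(0),q.max(0)].round(1)
E
python3 -c "
from h import *
for c in((-139.3,-41,.032),(-6,0,.032),(-3,0,.032),(-2,0,.024),(0,0,.024),(2,0,.024)): print(c,pred(*c))
for f,s in(('scene0',(331,214)),('scene6raw',(360,240)),('scene7raw',(360,240))): print(f); dscene(cv2.imread('pics/%s.png'%f),s)
"
```

```text
(-139.3, -41, 0.032) [304.2 197.7 359.5 225.7]
(-6, 0, 0.032) [333.1 230.9 395.9 266.7]
(-3, 0, 0.032) [333.3 231.7 396.3 267.7]
(-2, 0, 0.024) [333.3 235.6 396.  271.9]
(0, 0, 0.024) [333.4 236.2 396.3 272.7]
(2, 0, 0.024) [333.6 236.8 396.6 273.4]
scene0
blob [ 306  200   52   29 1212]
scene6raw
blob [ 334  231   60   42 1683]
scene7raw
blob [ 334  233   61   41 1599]
```

```bash
python3 -c "
from h import *
for f in('scene6raw','scene7raw'):
  g=cv2.cvtColor(cv2.imread('pics/%s.png'%f),cv2.COLOR_BGR2GRAY)
  for u in(355,362,368): print(f,u,g[224:242,u],g[264:280,u])
  print(g[244,326:340],g[250,326:340],g[250,388:402])
g=cv2.cvtColor(cv2.imread('pics/scene0.png'),cv2.COLOR_BGR2GRAY);print(g[192:206,331],g[220:234,331])
"
```

```text
scene6raw 355 [147 144 147 145 145 139 109  58  26  13  19   9  12  18  10  12  13  12] [209 193 187 199 221 218 169 140 132 130 126 128 127 141 188 241]
scene6raw 362 [143 142 142 149 146 135  91  39  10  16  10  11  20  14   8  11  17  11] [ 27  29  25  29  29  29  22   9  21  78 179 239 248 248 247 245]
scene6raw 368 [245 240 245 248 240 211 148  70  25   6  24   9  13  20  13  11  17  13] [ 31  26  31  32  28  28  21  17  17  58 155 237 250 249 247 248]
[142 143 139 142 139 144 140 119  84  37   8  17  15   4] [141 145 147 144 144 134 116  71  29  18  11  19   9  15] [ 30  28  24  28  27  34  89 167 219 237 241 243 246 243]
scene7raw 355 [146 147 141 145 144 145 147 137 123  66  25  15  15  17  15  13  17  25] [209 196 187 202 221 215 170 141 132 130 134 127 129 137 193 242]
scene7raw 362 [149 141 141 143 149 148 149 136  92  43  14  15   9  19  13  18  16  21] [ 29  20  25  24  30  27  21  27  17  32 115 215 247 248 247 247]
scene7raw 368 [246 247 247 245 240 226 198 154 117  65  17  17  25   9  21  23  15  19] [ 27  27  24  29  25  29  31  26  20  32 114 215 247 250 248 248]
[144 142 138 146 143 148 144 141 119  79  33  13  10  19] [145 147 143 142 145 139 119  80  37  13   7  18  24  17] [ 23  26  28  25  24  34  67 113 156 182 189 194 194 192]
[240 244 243 245 245 243 215 125  49  24  26  23  24  27] [ 34  31  24  28  24  30  21  13  35 149 238 248 244 244]
```

The rear edge is at row 232. A disc still on the plate about 3 mm short would sit at 231.7 and a seated disc at 236, so it hasn't dropped yet. I'll nudge it further.

{"name": "move_arm", "arguments": {"series": [{"x":0,"y":0,"z":0.15,"rx":0,"ry":0,"rz":0},{"x":0,"y":0,"z":0.1,"rx":0,"ry":0,"rz":0},{"x":0,"y":0,"z":0,"rx":0,"ry":0,"rz":0}]}}

```text
clock: 7.15
position: [0.5934, -0.0012, 0.0463]
ee_rot: [-1.419, 0.802, -0.799]
force: [-1.1, 0.0, -0.3]
width: 1.0
```

```bash
python3 -c "
from h import *
st(-38,-0.5,46.5);fix()
im=arm.get_image('scene'); cv2.imwrite('pics/scene8raw.png',im); cv2.imwrite('pics/scene8.png',cv2.resize(im[170:300,290:450],None,fx=4.5,fy=4.5))
g=cv2.cvtColor(im,cv2.COLOR_BGR2GRAY)
for u in(355,362,368): print(u,g[228:244,u])
"
```

```text
clock 7.15 p [ 0.5934 -0.0012  0.0463] base mm [-39.4  -0.5] z 46.3 F [-1.1  0.  -0.3] w 1.0
yaw tool z deg 31.13 base 31.13 down [-0.002  0.    -1.   ]
shift cm tool xyz [-0.   -0.03  0.14]
turn fix tool [ 0.0015 -0.     -0.0011]
355 [146 144 140 145 141 145 143 152 144  90  42  10   8  16  14  13]
362 [145 147 148 144 141 149 146 145 124  71  26  13  19   9   4  13]
368 [238 224 202 178 152 143 143 150 144  93  33  13  16  18  22  13]
```

View pics/scene8.png

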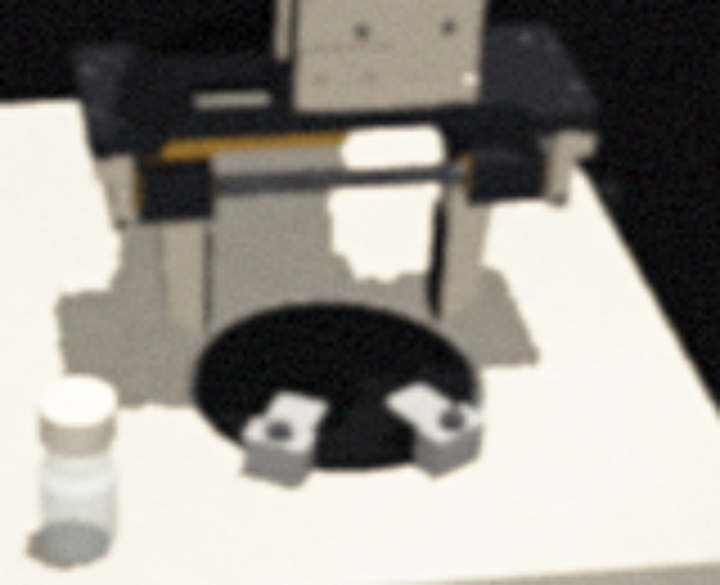

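The rear edge jumped from row 232 to about 236.7, which matches a seated disc. I'll back off, lift clear and check.

{"name": "move_arm", "arguments": {"series": [{"x":0,"y":0,"z":-0.5,"rx":0,"ry":0,"rz":0},{"x":0,"y":-1,"z":-1,"rx":0,"ry":0,"rz":0},{"x":0,"y":-4,"z":-2,"rx":0,"ry":0,"rz":0},{"x":0,"y":-4,"z":-4,"rx":0,"ry":0,"rz":0},{"x":0,"y":-4,"z":-4,"rx":0,"ry":0,"rz":0},{"x":2,"y":-2,"z":-5,"rx":0,"ry":0,"rz":0},{"x":3,"y":0,"z":-5,"rx":0,"ry":0,"rz":0},{"x":3,"y":0,"z":-5,"rx":0,"ry":0,"rz":0},{"x":3,"y":0,"z":-4,"rx":0,"ry":0,"rz":0},{"x":0,"y":0,"z":0,"rx":0,"ry":0,"rz":0}]}}

```text
clock: 8.45
position: [0.378, -0.2625, 0.2069]
ee_rot: [-1.422, 0.798, -0.807]
force: [1.0, 0.5, -0.1]
width: 1.0
```

```bash
python3 -c "
from h import *
st()
for n in('top','scene'):
  im=arm.get_image(n); cv2.imwrite('pics/%s9raw.png'%n,im); cv2.imwrite('pics/%s9.png'%n,cv2.resize(im[130:330,190:430],None,fx=3,fy=3))
im=cv2.imread('pics/top9raw.png'); g=cv2.cvtColor(im,cv2.COLOR_BGR2GRAY)
m=(g<90).astype(np.uint8); cs,_=cv2.findContours(m,cv2.RETR_LIST,cv2.CHAIN_APPROX_NONE)
for c in cs:
  if 300<cv2.contourArea(c)<6000 and cv2.pointPolygonTest(c,(293,250),False)>=0:
    B=tob(ray('top',c[:,0],.024)); k=B[:,0]<20; print('disc base',circ(B[k]))
s=cv2.imread('pics/scene9raw.png'); g=cv2.cvtColor(s,cv2.COLOR_BGR2GRAY)
print(g[230:242,362],g[266:280,362]); print('pred home',pred(0,0,.024)); 
C,P=quad('top',im); print(C.round(1))
"
```

```text
clock 8.45 p [ 0.378  -0.2625  0.2069] base mm [-358.9 -112.8] z 206.9 F [ 1.   0.5 -0.1] w 1.0
yaw tool z deg 31.02 base 31.13 down [ 0.003 -0.006 -1.   ]
disc base (array([-2.72690845,  0.2622439 ]), np.float64(52.94934354163887))
[245 245 244 245 246 245 216 129  37  25  21  32] [ 23  33  23  16  24  22  18  26 116 213 246 247 246 245]
pred home [333.4 236.2 396.3 272.7]Traceback (most recent call last):
  File "<string>", line 13, in <module>
    C,P=quad('top',im); print(C.round(1))
        ~~~~^^^^^^^^^^
  File "h.py", line 37, in quad
    v=cv2.fitLine(k.astype(np.float32),cv2.DIST_HUBER,0,.01,.01).ravel()
      ~~~~~~~~~~~^^^^^^^^^^^^^^^^^^^^^^^^^^^^^^^^^^^^^^^^^^^^^^^
cv2.error: OpenCV(4.12.0) /io/opencv/modules/imgproc/src/linefit.cpp:50: error: (-215:Assertion failed) count > 0 in function 'fitLine2D_wods'
```

View pics/top9.png

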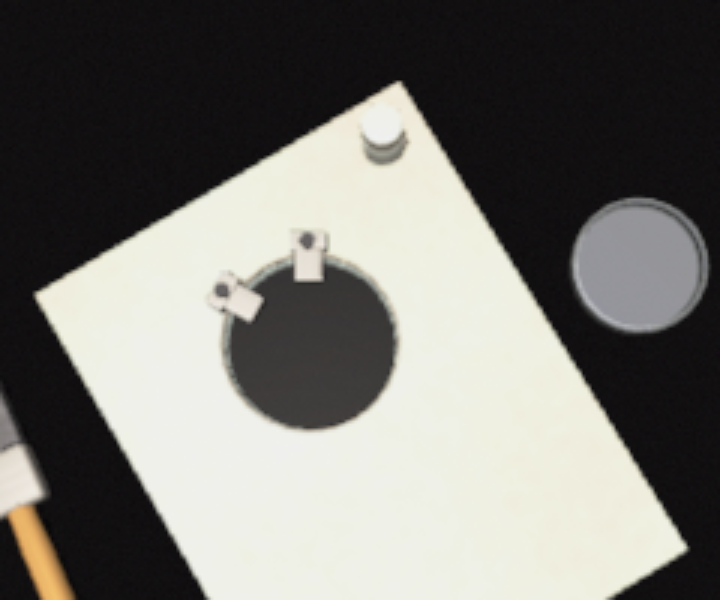

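View pics/scene9.png

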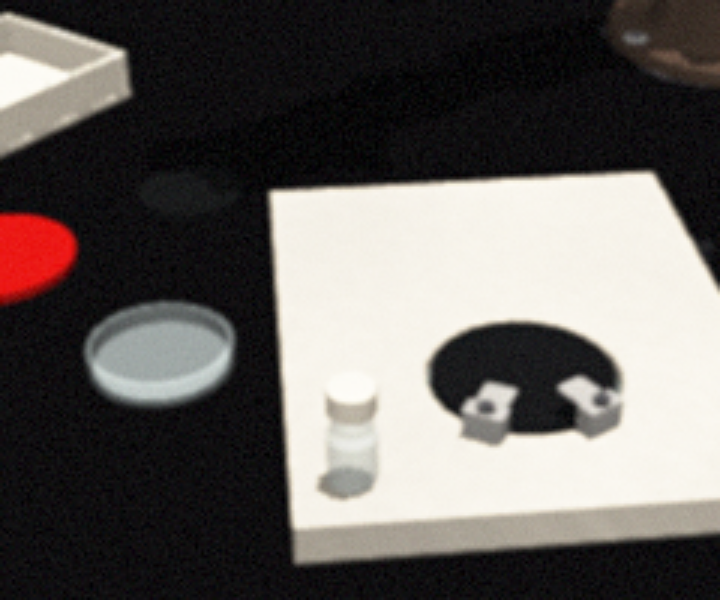

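The top view shows the disc inside the pocket with a thin grey gap on the clip side. The vial, dish and brush are undisturbed. I'll check the height of the disc's rim in both views, because a disc hung on the rear rim would look similar from above.

```bash
python3 - <<'E'
from h import *
from scipy.ndimage import map_coordinates
o,ex,ey=base()
G={n:cv2.cvtColor(cv2.imread(f'pics/{n}9raw.png'),cv2.COLOR_BGR2GRAY).astype(float) for n in('top','scene')}
def edge(n,a,z):
    r=np.arange(35,70,.25); d=ex*np.cos(a)+ey*np.sin(a)
    q=np.array([proj(n,np.r_[o+d*x/1e3,z]) for x in r])
    v=map_coordinates(G[n],[q[:,1],q[:,0]],order=1); k=np.argmax(v>80); return r[k]
for deg in(0,90,120,150,165,180,195,210,240,270):
    print(deg,[(z,edge('top',np.radians(deg),z/1e3),edge('scene',np.radians(deg),z/1e3)) for z in(20,24,28,32)])
a,b=cv2.imread('pics/top0.png'),cv2.imread('pics/top9raw.png')
d=cv2.absdiff(a,b).max(2)>60
d=cv2.morphologyEx(d.astype(np.uint8),cv2.MORPH_OPEN,np.ones((3,3)))
k,l,s,c=cv2.connectedComponentsWithStats(d); print(s[1:])
E
```

```text
0 [(20, np.float64(51.5), np.float64(52.75)), (24, np.float64(50.75), np.float64(57.75)), (28, np.float64(50.25), np.float64(62.75)), (32, np.float64(49.5), np.float64(67.75))]
90 [(20, np.float64(53.75), np.float64(54.25)), (24, np.float64(53.5), np.float64(52.5)), (28, np.float64(53.5), np.float64(50.5)), (32, np.float64(53.5), np.float64(47.25))]Traceback (most recent call last):
  File "<stdin>", line 10, in <module>
  File "<stdin>", line 7, in edge
  File "h.py", line 49, in proj
    p=arm.camera_params(n); c=p['R']@np.asarray(X)+p['t']; q=p['K']@c; return q[:2]/q[2]
ValueError: time passes only in moves, steps and waits
```

```bash
python3 - <<'E'
import h
from h import *
from scipy.ndimage import map_coordinates
pp={n:arm.camera_params(n) for n in('top','scene')}
def proj(n,X):
    p=pp[n]; c=p['R']@X+p['t']; q=p['K']@c; return q[:2]/q[2]
o,ex,ey=base()
G={n:cv2.cvtColor(cv2.imread(f'pics/{n}9raw.png'),cv2.COLOR_BGR2GRAY).astype(float) for n in('top','scene')}
def edge(n,a,z):
    r=np.arange(35,70,.25); d=ex*np.cos(a)+ey*np.sin(a)
    q=np.array([proj(n,np.r_[o+d*x/1e3,z]) for x in r])
    v=map_coordinates(G[n],[q[:,1],q[:,0]],order=1); k=np.argmax(v>80); return float(r[k])
for deg in(90,120,150,165,180,195,210,240,270):
    print(deg,[(z,edge('top',np.radians(deg),z/1e3),edge('scene',np.radians(deg),z/1e3)) for z in(20,24,28,32)])
a,b=cv2.imread('pics/top0.png'),cv2.imread('pics/top9raw.png')
d=cv2.absdiff(a,b).max(2)>60
d=cv2.morphologyEx(d.astype(np.uint8),cv2.MORPH_OPEN,np.ones((3,3)))
k,l,s,c=cv2.connectedComponentsWithStats(d); print(s[1:])
E
```

```text
90 [(20, 53.75, 54.25), (24, 53.5, 52.5), (28, 53.5, 50.5), (32, 53.5, 47.25)]
120 [(20, 54.5, 55.25), (24, 54.5, 50.75), (28, 54.5, 46.25), (32, 54.5, 41.5)]
150 [(20, 56.25, 56.75), (24, 56.5, 50.75), (28, 56.5, 44.5), (32, 56.75, 38.5)]
165 [(20, 56.5, 57.0), (24, 56.5, 50.75), (28, 56.75, 44.75), (32, 57.0, 38.75)]
180 [(20, 56.5, 57.0), (24, 56.5, 51.0), (28, 56.75, 45.0), (32, 57.0, 39.0)]
195 [(20, 55.75, 57.0), (24, 56.0, 51.5), (28, 56.25, 46.25), (32, 56.5, 40.5)]
210 [(20, 55.25, 57.0), (24, 55.5, 52.75), (28, 55.5, 47.75), (32, 55.75, 42.25)]
240 [(20, 54.75, 56.75), (24, 54.75, 54.25), (28, 54.5, 51.25), (32, 54.25, 48.0)]
270 [(20, 53.25, 55.75), (24, 53.0, 55.5), (28, 52.5, 55.5), (32, 52.25, 55.75)]
[[ 266  218   56   55 2284]
 [ 320  266   57   57 2579]
 [ 519  353   10    6   42]
 [ 532  363   36   34  581]
 [ 511  389    3    3    9]
 [ 454  393   53   86 1559]
 [ 508  399   14    6   42]
 [ 503  405    3    3    9]
 [ 447  409    3    3    9]
 [ 488  412   11   23   75]
 [ 419  416    6    7   33]
 [ 487  436    4    7   21]
 [ 428  439    3    3    9]
 [ 488  444    3    4   12]
 [ 620  455   20   25  410]
 [ 610  470    4   10   32]]
```

```bash
python3 -c "
from h import *
s=arm.observe(); print(s['clock'],np.abs(s['dq']).max()); print(arm.sign_off())"
```

```text
8.55 0.03140722497179105
the job is handed in; nothing more can be done
None
```

The disc is in the pocket under both clips. I handed the job in at about 8.6 s with the gripper open and well clear. I slid the disc across the plate with the open fingers as a two-point cradle behind its rim. At rest the wrist force read under 2 N at every check.

**Seating:**
- **Drop:** on the last nudge the disc's rear edge in the scene picture jumped from row 232 to about 237. A seated disc was predicted at about 236.
- **Height:** across the two views the rear and side rim came out at about 20–22 mm, against 24 mm for flush and 32 mm if the disc were still on the plate. The few mm difference is about what I'd expect from the calibration and edge threshold.
- **Position:** the disc rests about 2.7 mm towards the rear of the pocket, within the 3 mm of play, and level sideways to the eye.

**Other items:** the before/after top pictures show no change at the vial, dish or brush.

**Checks that failed or are missing:**
- **Plate corners:** the final re-fit of the plate's corners failed with a code error, so I did not re-measure the base.
- **Front rim:** its height under the clips could not be measured reliably. I judged it seated from the drop and the rest of the rim.

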